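# Sort the capless bottles out of the wardrobe shelf

## Robot

A 7-joint arm with a two-finger parallel gripper is mounted at the origin on the work surface. World frame = base frame: x ahead of the robot, y to its left, z up, the work surface at z = 0. Lengths are in m, angles in rad, forces in N, time in s.
With the tool pointing down it reaches from about 0.4 to 0.875 m from the base axis. Payload 4.4 kg.
Tool frame: the origin (TCP) lies on the centre line of the jaws, within the pads' length; the fingertips stand 17 mm ahead of it and the grasp point (between the pads) lies 2 mm behind it; z points along the fingers, y is the line along which they close (so a half turn about z gives the same grasp; the last joint's range is limited). The gripper opens to 85 mm and grips with 20 to 120 N. Pads are 22 mm wide; open, the fingers measure 114 mm over their backs; the gripper's body (76 mm by 85 mm) begins 54 mm behind the grasp point. The pads swing forward as they close: fully open they stand 13 mm farther back than shut.
Start: joints at [1.152, 0.628, 0.038, 1.517, -0.027, 0.996, -0.02], TCP at [0.225, -0.61, 0.248] pointing down, gripper open.
Joint ranges: [-3.06, 3.06], [-0.37, 2.12], [-1.25, 1.32], [0.18, 2.47], [-1.1, 4.24], [0.23, 1.98], [-2.94, 2.94]. Speed limits (rad/s): [2.57, 2.57, 3.14, 3.14, 3.14, 3.14, 3.14].

## Interface

Orientations are given as a 3x3 rotation matrix whose columns are the frame's x, y, z axes.
In Python, from bench import get_obs, read_camera, job_done gives the robot as it stands.
- The arm moves only by the tool play_rows, never from a script. Its argument "targets" is a list of rows, each a list of 2 entries, a list of its own where there are three numbers: the shift along the world's x, y, z normalised to -1 to 1, where 1 is 0.05 m, then the turn, a rotation vector about the world's x, y, z normalised to -1 to 1, where 1 is 0.12 rad. A call has 1 to 8 rows; each row shifts and turns the commanded pose from where the row before left it; what a row does not reach is not made up. A row lasts 1/10 s, in which the tool goes at most 50 mm and 8.59 degrees, less where a joint would pass 70% of its speed; a pose out of reach is approached as far as the arm can. A call with a number of a shift or a turn outside -1 to 1 is refused whole. A call with a gripper value outside its range is refused whole. "jaw" is the finger opening in mm, from 0 to 85.4, set as the call begins (left out, the last holds). The fingers move at their own pace and stop on an object; "force" is the grip in N (left out, the last holds). Time passes only in rows, so rows that do not move let the fingers close. It gives the time, the measured TCP pose, the force, the opening and the grip force at its end, in the units of the state.
- get_obs(): the state, without advancing time (a new reading comes with each control period).
- read_camera(name): name is "side" or "top"; returns a dict with "img" (400x640x3 uint8, red, green, blue), "fx", "fy", "cx", "cy" (pixels), "R" (3x3) and "t" (3): a world point X has camera coordinates R X + t. Camera axes: x right, y down, z forward; pixel columns grow to the right and rows downward; lengths in m; the calibration is good to about 2 mm. A picture is of the moment at which its call begins. There is no depth.
- job_done(): hands the job in; it is judged then, once.
The state is a dict: "t": time; "joint_pos": joint angles; "qvel": joint speeds; "tau": joint torques, N m; "eef_pos": TCP position; "tool_rot": TCP orientation; "force": force on the tool from outside, world axes, zero at the start; "wrist_torque": the same for the moment, N m; "gripper_width": finger opening in m; "finger_force": force on a finger pad.
Only numpy, scipy, OpenCV 4.12 (cv2) and the standard library are available. Lean on these libraries where they do the work, as an engineer would, in place of code of your own. Each camera call takes 0.05 s, during which the arm holds its last target. There are 200 camera calls.

## Task

Two of the small aluminium bottles standing loose on the wardrobe shelf have lost their caps: sort them out by putting both into the open cardboard box at the side. Leave the bottle that still has its cap standing where it is.

Things in the scene. Friction and masses are not known exactly. Their poses are not given: they have to be found in the camera images.
- bare_bottle_1: Reject: small empty refillable aluminium bottle that has LOST ITS CAP, standing upright and loose on the shelf, one of two alike. Round body 44 mm in diameter and 75 mm tall, sloping shoulder up to 83 mm, then a bare narrow neck 18 mm in diameter with an open dark mouth, 95 mm tall in all; about 50 g. Grip it across the round body, some 40 to 65 mm above the shelf, from any side. Origin: centre of its underside; z up along the bottle.
- bare_bottle_2: Reject: small empty refillable aluminium bottle that has LOST ITS CAP, standing upright and loose on the shelf, one of two alike. Round body 44 mm in diameter and 75 mm tall, sloping shoulder up to 83 mm, then a bare narrow neck 18 mm in diameter with an open dark mouth, 95 mm tall in all; about 50 g. Grip it across the round body, some 40 to 65 mm above the shelf, from any side. Origin: centre of its underside; z up along the bottle. The same kind as bare_bottle_1.
- capped_bottle: Sound bottle, to be left alone: the same aluminium bottle (body 44 mm in diameter, 75 mm tall) with its aluminium cap on, a smooth cylinder 28 mm in diameter that hides the neck and reaches 117 mm above the shelf; about 70 g, upright and loose. Origin: centre of its underside; z up. It stands in the same loose row as the two capless ones, in any of the three places. (More capped bottles stand in a white organiser at the shelf's right edge; they are not part of the job.)
- bin: The reject bin: open-topped plain cardboard box to the robot's right, fixed to the shelf. Outside 260 mm (its x) by 170 mm (its y) by 70 mm high, walls and floor 4 mm thick, so inside 252 by 162 mm, inner floor 4 mm above the shelf. Origin: centre of its underside on the shelf; x along its long side, y along its short side, z up; turned up to about 15 degrees from the robot's axes. The bottles may stand or lie in it.

How it is judged:
By the outcome, as a careful person would: the job done as asked, in the order asked, and still so for the second after the job is handed in, with the robot touching nothing.
It also fails if it takes over 58 s, if anything falls off the work surface, if the arm or the gripper's body presses on something with over 40 N, if the wrist force passes 120 N, or if a joint passes its speed limit or range.

## Working session

There is one attempt and no reset: what is moved stays moved. The work goes in short steps, Python scripts to look and compute and a tool call to move; the robot and the scene stay as the last step left them, time stands still between calls to the robot, and variables do not carry over. Pictures are saved under pics/ and viewed, at most 10 in all, crops included, and the job is handed in when it is done.

Besides the shell and the picture viewer there is one more tool, called as a command line: name --argument value ..., lists and objects as JSON in quotes. play_rows: Moves the arm, as the interface text tells. Scaled input: -1 to 1 covers 0.05 m each way for a shift and 0.12 rad each way for a turn. Its arguments: {"type":"object","properties":{"targets":{"type":"array","items":{"type":"array"}},"jaw":{"type":"number"},"force":{"type":"number"}},"required":["targets"]}

```bash
mkdir -p pics; python3 - <<'E'
from bench import *
import cv2,numpy as np
o=get_obs();print(o['t'],o['eef_pos'],o['tool_rot'],o['gripper_width'])
for n in("top","side"):
    c=read_camera(n);cv2.imwrite(f"pics/{n}0.png",c["img"][:,:,::-1]);print(n,c["fx"],c["cx"],c["cy"],c["R"],c["t"],-np.array(c["R"]).T@c["t"])
E
```

```text
0.0 [ 0.22442412 -0.60941977  0.24738414] [[ 9.38403903e-01  3.45539635e-01 -6.89838602e-04]
 [ 3.45540320e-01 -9.38402309e-01  1.73023783e-03]
 [-4.94803899e-05 -1.86202898e-03 -9.99998265e-01]] 0.08525947357085131
top 469.32604313069055 318.68981049630906 198.20877419175835 [[ 0.00878924 -0.99994862 -0.00505082]
 [-0.97275894 -0.00737991 -0.23170148]
 [ 0.2316523   0.00694971 -0.97277382]] [-0.01639639  0.54113869  0.88928288] [ 0.32053718 -0.01858225  0.99037093]
side 429.4026394918973 320.7130416593475 201.53765346872908 [[ 0.97670638 -0.21452487 -0.004872  ]
 [-0.16353322 -0.72946339 -0.66418374]
 [ 0.13892998  0.64950923 -0.74755349]] [-0.52429058  0.11022527  0.86568846] [ 0.40983336 -0.59434071  0.71780392]
```

View pics/top0.png

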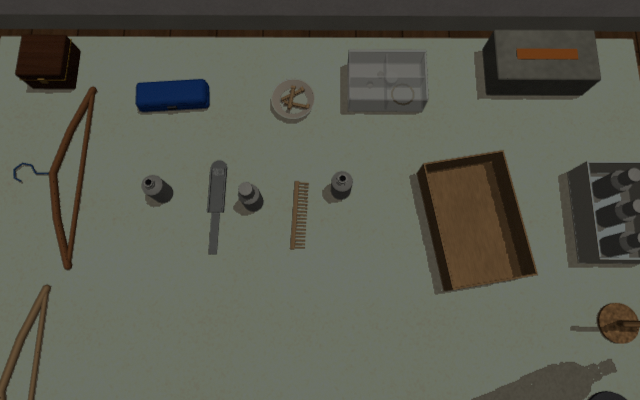

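View pics/side0.png

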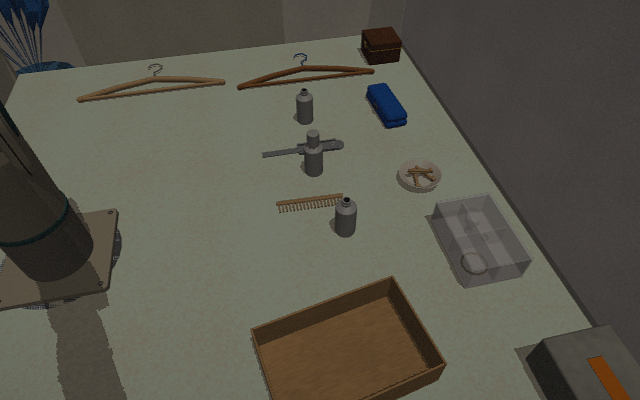

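The top view shows bare bottles with dark mouths at about (149,182) and (342,179). The capped one is in the middle at about (250,195), and the bin rim spans (420,165) to (535,270). In the side view the bare mouths are at (304,91) and (346,201), and the capped bottle is at (313,135).

```bash
cat > h.py <<'E'
import numpy as np,cv2
from bench import *
def ray(c,u,v):
    R=np.array(c["R"]);t=np.array(c["t"]);d=R.T@[(u-c["cx"])/c["fx"],(v-c["cy"])/c["fy"],1];return -R.T@t,d
def onz(c,u,v,z):
    o,d=ray(c,u,v);return (o+d*(z-o[2])/d[2]).round(4)
def tri(a,b):
    (o,d),(p,e)=a,b;s=np.linalg.lstsq(np.c_[d,-e],p-o,rcond=None)[0];x,y=o+s[0]*d,p+s[1]*e
    return ((x+y)/2).round(4),np.linalg.norm(x-y).round(4)
def dark(c,u,v,r=8):
    g=cv2.cvtColor(c["img"],cv2.COLOR_RGB2GRAY).astype(float)[v-r:v+r+1,u-r:u+r+1]
    w=np.clip(60-g,0,None)*0+ (g<g.min()+18); yy,xx=np.mgrid[v-r:v+r+1,u-r:u+r+1]
    return (w*xx).sum()/w.sum(),(w*yy).sum()/w.sum(),w.sum()
E
python3 - <<'E'
from h import *
T=read_camera("top");S=read_camera("side")
for a,b in(((149,182),(304,91)),((342,179),(346,201))):
    p=dark(T,*a,5);q=dark(S,*b,5);print(p,q,onz(T,*p[:2],.095),onz(S,*q[:2],.095),tri(ray(T,*p[:2]),ray(S,*q[:2])))
print("cap",onz(T,246,188,.117),onz(S,313,133,.117))
for u,v in((420,165),(503,153),(535,271),(447,289)):print(onz(T,u,v,.07))
for u,v in((252,331),(391,279),(443,364)):print(onz(S,u,v,.07))
a=cv2.resize(T["img"][160:215,130:370],None,fx=3.3,fy=3.3,interpolation=2);b=cv2.resize(S["img"][75:245,250:400],None,fx=2.4,fy=2.4,interpolation=2)
o=np.zeros((a.shape[0]+b.shape[0],800,3),np.uint8);o[:a.shape[0],:a.shape[1]]=a;o[a.shape[0]:,:b.shape[1]]=b
cv2.imwrite("pics/z.png",o[:,:,::-1])
E
```

```text
(np.float64(147.94736842105263), np.float64(181.6315789473684), np.float64(19.0)) (np.float64(303.7142857142857), np.float64(89.42857142857143), np.float64(7.0)) [0.565  0.3264 0.095 ] [0.565  0.3263 0.095 ] (array([0.565 , 0.3265, 0.0949]), np.float64(0.0))
(np.float64(342.04761904761904), np.float64(177.8095238095238), np.float64(21.0)) (np.float64(346.3529411764706), np.float64(199.47058823529412), np.float64(17.0)) [ 0.5757 -0.0581  0.095 ] [ 0.5755 -0.0589  0.095 ] (array([ 0.5758, -0.0581,  0.0942]), np.float64(0.0002))
cap [0.5477 0.1277 0.117 ] [0.548  0.1267 0.117 ]
[ 0.6112 -0.2189  0.07  ]
[ 0.6383 -0.3907  0.07  ]
[ 0.3978 -0.4328  0.07  ]
[ 0.362  -0.2605  0.07  ]
[ 0.3642 -0.277   0.07  ]
[ 0.6108 -0.2341  0.07  ]
[ 0.6399 -0.392   0.07  ]
```

View pics/z.png

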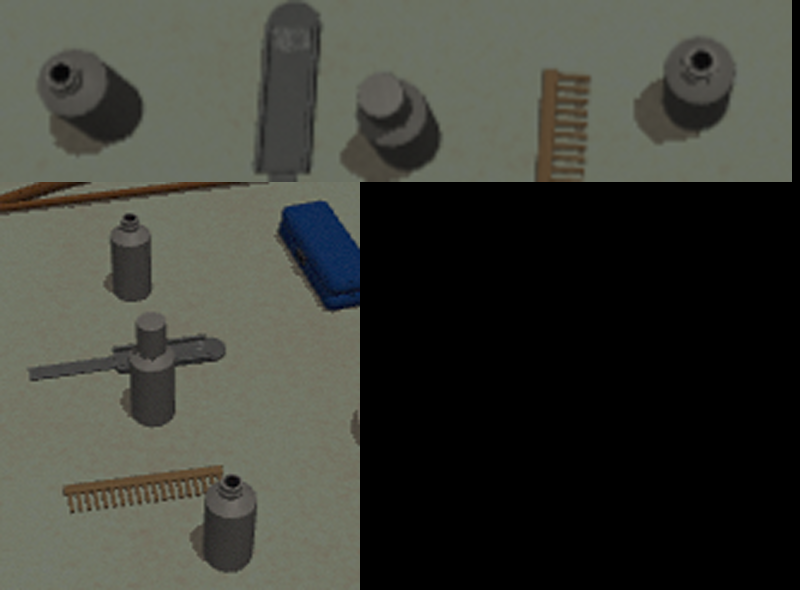

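The crop confirms the sorting: the left and right bottles have dark open mouths, and the middle one is capped. Bare bottle B is at (0.576,-0.058), bare bottle A at (0.565,0.326), and the bin centre is about (0.502,-0.326), turned about 9°. I'll take B first.

play_rows --targets '[[[0.44, 0.69, 0], [0, 0, 0]], [[0.44, 0.69, 0], [0, 0, 0]], [[0.44, 0.69, 0], [0, 0, 0]], [[0.44, 0.69, 0], [0, 0, 0]], [[0.44, 0.69, 0], [0, 0, 0]], [[0.44, 0.69, 0], [0, 0, 0]], [[0.44, 0.69, 0], [0, 0, 0]], [[0.44, 0.69, 0], [0, 0, 0]]]' --jaw 85 --force 30

```text
t: 1.0
eef_pos: [0.4013, -0.3325, 0.2483]
tool_rot: [[0.938, 0.345, 0.0], [0.345, -0.938, -0.0], [0.0, 0.0, -1.0]]
force: [-0.1, -0.3, -0.2]
gripper_width: 0.0854
finger_force: 0.0
```

play_rows --targets '[[[0.44, 0.69, 0], [0, 0, 0]], [[0.44, 0.69, 0], [0, 0, 0]], [[0.44, 0.69, 0], [0, 0, 0]], [[0.44, 0.69, 0], [0, 0, 0]], [[0.44, 0.69, 0], [0, 0, 0]], [[0.44, 0.69, 0], [0, 0, 0]], [[0.44, 0.69, 0], [0, 0, 0]], [[0.44, 0.69, 0], [0, 0, 0]]]'

```text
t: 1.8
eef_pos: [0.5772, -0.0565, 0.2483]
tool_rot: [[0.938, 0.346, -0.0], [0.346, -0.938, -0.0], [-0.0, 0.0, -1.0]]
force: [0.4, -0.6, 0.0]
gripper_width: 0.0854
finger_force: 0.0
```

play_rows --targets '[[[0, 0, 0], [0, 0, 0]], [[0, 0, 0], [0, 0, 0]]]'

```text
t: 2.0
eef_pos: [0.5767, -0.0569, 0.2479]
tool_rot: [[0.938, 0.348, -0.001], [0.348, -0.938, 0.0], [-0.001, -0.0, -1.0]]
force: [-1.0, -1.0, -0.4]
gripper_width: 0.0849
finger_force: 0.0
```

play_rows --targets '[[[-0.02, -0.02, -0.7], [0, 0, 0]], [[0, 0, -0.7], [0, 0, 0]], [[0, 0, -0.7], [0, 0, 0]], [[0, 0, -0.6], [0, 0, 0]], [[0, 0, -0.6], [0, 0, 0]], [[0, 0, -0.4], [0, 0, 0]], [[0, 0, -0.16], [0, 0, 0]], [[0, 0, 0], [0, 0, 0]]]'

```text
t: 2.8
eef_pos: [0.5745, -0.0603, 0.0545]
tool_rot: [[0.939, 0.344, -0.002], [0.344, -0.939, -0.001], [-0.002, -0.0, -1.0]]
force: [0.2, -0.6, -0.1]
gripper_width: 0.085
finger_force: 0.0
```

play_rows --targets '[[[0, 0, 0], [0, 0, 0]], [[0, 0, 0], [0, 0, 0]], [[0, 0, 0], [0, 0, 0]], [[0, 0, 0], [0, 0, 0]], [[0, 0, 0], [0, 0, 0]], [[0, 0, 0], [0, 0, 0]], [[0, 0, 0], [0, 0, 0]], [[0, 0, 0], [0, 0, 0]]]' --jaw 30 --force 30

```text
t: 3.6
eef_pos: [0.5764, -0.059, 0.0566]
tool_rot: [[0.938, 0.346, 0.002], [0.346, -0.938, -0.0], [0.002, 0.001, -1.0]]
force: [-1.1, 0.9, 5.8]
gripper_width: 0.0433
finger_force: 30.0
```

Width 43 mm and 30 N, so B is held. Now lift and carry it to the far half of the bin.

play_rows --targets '[[[0, 0, 0.3], [0, 0, 0]], [[0, 0, 0.6], [0, 0, 0]], [[0, 0, 0.7], [0, 0, 0]], [[0, 0, 0.7], [0, 0, 0]], [[0, 0, 0.5], [0, 0, 0]], [[0, 0, 0.2], [0, 0, 0]], [[0, -0.3, 0], [0, 0, 0]], [[-0.03, -0.6, 0], [0, 0, 0]]]'

```text
t: 4.4
eef_pos: [0.5739, -0.1022, 0.2046]
tool_rot: [[0.937, 0.35, -0.001], [0.35, -0.937, 0.002], [-0.0, -0.002, -1.0]]
force: [-0.7, -0.4, -0.4]
gripper_width: 0.0433
finger_force: 30.7
```

play_rows --targets '[[[-0.1, -0.8, 0], [0, 0, 0]], [[-0.1, -0.8, 0], [0, 0, 0]], [[-0.1, -0.8, 0], [0, 0, 0]], [[-0.1, -0.8, 0], [0, 0, 0]], [[-0.1, -0.7, 0], [0, 0, 0]], [[0, -0.38, 0], [0, 0, 0]], [[0, 0, 0], [0, 0, 0]], [[0, 0, 0], [0, 0, 0]]]'

```text
t: 5.2
eef_pos: [0.549, -0.3166, 0.2042]
tool_rot: [[0.938, 0.346, -0.001], [0.346, -0.938, 0.002], [-0.0, -0.003, -1.0]]
force: [-0.3, 0.2, -1.0]
gripper_width: 0.0435
finger_force: 30.7
```

```bash
python3 - <<'E'
from h import *
a=read_camera("side")["img"];cv2.imwrite("pics/s1.png",a[:,:,::-1])
E
```

```text
(no output)
```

View pics/s1.png

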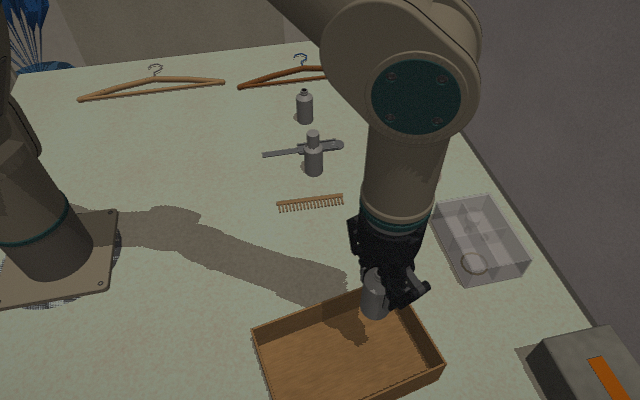

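The side view shows the bottle upright in the jaws at about (375,295), above the far half of the bin. Lower and release it.

play_rows --targets '[[[0, 0, -0.5], [0, 0, 0]], [[0, 0, -0.6], [0, 0, 0]], [[0, 0, -0.6], [0, 0, 0]], [[0, 0, -0.5], [0, 0, 0]], [[0, 0, -0.3], [0, 0, 0]], [[0, 0, -0.2], [0, 0, 0]], [[0, 0, -0.12], [0, 0, 0]], [[0, 0, 0], [0, 0, 0]]]'

```text
t: 6.05
eef_pos: [0.5494, -0.3176, 0.0643]
tool_rot: [[0.938, 0.346, 0.0], [0.346, -0.938, 0.0], [0.0, -0.0, -1.0]]
force: [0.1, -1.0, 0.7]
gripper_width: 0.0432
finger_force: 30.7
```

play_rows --targets '[[[0, 0, 0], [0, 0, 0]], [[0, 0, 0], [0, 0, 0]], [[0, 0, 0], [0, 0, 0]], [[0, 0, 0], [0, 0, 0]], [[0, 0, 0], [0, 0, 0]], [[0, 0, 0], [0, 0, 0]]]' --jaw 68

```text
t: 6.65
eef_pos: [0.5491, -0.318, 0.0644]
tool_rot: [[0.938, 0.345, 0.0], [0.345, -0.938, -0.0], [0.0, 0.0, -1.0]]
force: [0.3, -0.9, 0.1]
gripper_width: 0.068
finger_force: 0.0
```

play_rows --targets '[[[0, 0, 0.3], [0, 0, 0]], [[0, 0, 0.6], [0, 0, 0]], [[0, 0, 0.8], [0, 0, 0]], [[0, 0, 0.9], [0, 0, 0]], [[0, 0, 0.7], [0, 0, 0]], [[0, 0, 0.4], [0, 0, 0]], [[0, 0, 0], [0, 0, 0]]]'

```text
t: 7.35
eef_pos: [0.551, -0.319, 0.2542]
tool_rot: [[0.938, 0.345, 0.007], [0.345, -0.938, -0.004], [0.006, 0.006, -1.0]]
force: [-0.3, -0.5, 0.3]
gripper_width: 0.0679
finger_force: 0.0
```

play_rows --targets '[[[0.02, 0.8, 0], [0, 0, 0]], [[0.02, 0.8, 0], [0, 0, 0]], [[0.02, 0.8, 0], [0, 0, 0]], [[0.02, 0.8, 0], [0, 0, 0]], [[0.02, 0.8, 0], [0, 0, 0]], [[0.02, 0.8, 0], [0, 0, 0]], [[0.02, 0.8, 0], [0, 0, 0]], [[0.02, 0.8, 0], [0, 0, 0]]]' --jaw 85

```text
t: 8.15
eef_pos: [0.5562, 0.0036, 0.2487]
tool_rot: [[0.938, 0.346, -0.001], [0.346, -0.938, -0.0], [-0.001, -0.0, -1.0]]
force: [1.0, 0.1, -0.2]
gripper_width: 0.0849
finger_force: 0.0
```

play_rows --targets '[[[0.02, 0.9, 0], [0, 0, 0]], [[0.02, 0.9, 0], [0, 0, 0]], [[0.02, 0.9, 0], [0, 0, 0]], [[0.02, 0.9, 0], [0, 0, 0]], [[0.02, 0.9, 0], [0, 0, 0]], [[0.02, 0.9, 0], [0, 0, 0]], [[0.02, 0.7, 0], [0, 0, 0]], [[0.02, 0.4, 0], [0, 0, 0]]]'

```text
t: 8.95
eef_pos: [0.5632, 0.3313, 0.2482]
tool_rot: [[0.937, 0.35, -0.002], [0.35, -0.937, 0.001], [-0.002, -0.002, -1.0]]
force: [0.4, -0.3, -1.0]
gripper_width: 0.0849
finger_force: 0.0
```

play_rows --targets '[[[0, 0, 0], [0, 0, 0]], [[0, 0, 0], [0, 0, 0]]]'

```text
t: 9.15
eef_pos: [0.5646, 0.3262, 0.2484]
tool_rot: [[0.938, 0.346, -0.001], [0.346, -0.938, -0.002], [-0.002, 0.001, -1.0]]
force: [-0.3, -0.3, 0.5]
gripper_width: 0.0847
finger_force: 0.0
```

```bash
python3 - <<'E'
from h import *
print(get_obs()["eef_pos"],get_obs()["joint_pos"])
a=read_camera("side")["img"];cv2.imwrite("pics/s2.png",a[:,:,::-1])
E
```

```text
[0.56456816 0.32621467 0.24835606] [-0.55219878  0.63208232 -0.0260032   1.50761734  0.01918585  1.00440248
 -1.80113824]
```

View pics/s2.png

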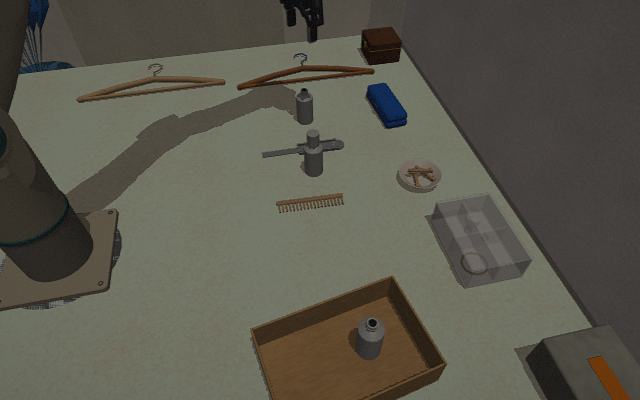

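Bottle B stands upright in the bin at about (370,338), the capped bottle hasn't moved, and the gripper is above A. Descend on A.

play_rows --targets '[[[0, 0, -0.7], [0, 0, 0]], [[0, 0, -0.7], [0, 0, 0]], [[0, 0, -0.7], [0, 0, 0]], [[0, 0, -0.6], [0, 0, 0]], [[0, 0, -0.6], [0, 0, 0]], [[0, 0, -0.4], [0, 0, 0]], [[0, 0, -0.12], [0, 0, 0]], [[0, 0, 0], [0, 0, 0]]]'

```text
t: 10.0
eef_pos: [0.5651, 0.3252, 0.0578]
tool_rot: [[0.939, 0.344, -0.001], [0.344, -0.939, -0.002], [-0.002, 0.001, -1.0]]
force: [-0.6, 0.2, 0.3]
gripper_width: 0.0852
finger_force: 0.0
```

play_rows --targets '[[[0, 0, 0], [0, 0, 0]], [[0, 0, 0], [0, 0, 0]], [[0, 0, 0], [0, 0, 0]], [[0, 0, 0], [0, 0, 0]], [[0, 0, 0], [0, 0, 0]], [[0, 0, 0], [0, 0, 0]], [[0, 0, 0], [0, 0, 0]], [[0, 0, 0], [0, 0, 0]]]' --jaw 30 --force 30

```text
t: 10.8
eef_pos: [0.566, 0.3274, 0.0598]
tool_rot: [[0.938, 0.345, 0.002], [0.345, -0.938, 0.001], [0.002, -0.0, -1.0]]
force: [0.6, -0.3, 8.1]
gripper_width: 0.0429
finger_force: 30.8
```

play_rows --targets '[[[0, 0, 0.3], [0, 0, 0]], [[0, 0, 0.6], [0, 0, 0]], [[0, 0, 0.8], [0, 0, 0]], [[0, 0, 0.9], [0, 0, 0]], [[0, 0, 0.8], [0, 0, 0]], [[0, 0, 0.4], [0, 0, 0]], [[0, 0, 0], [0, 0, 0]]]'

```text
t: 11.5
eef_pos: [0.5668, 0.3282, 0.2532]
tool_rot: [[0.938, 0.346, 0.007], [0.346, -0.938, 0.004], [0.008, -0.002, -1.0]]
force: [-0.3, 0.8, -0.7]
gripper_width: 0.0434
finger_force: 30.7
```

play_rows --targets '[[[0, -0.4, 0], [0, 0, 0]], [[-0.1, -0.88, 0], [0, 0, 0]], [[-0.15, -0.88, 0], [0, 0, 0]], [[-0.15, -0.88, 0], [0, 0, 0]], [[-0.15, -0.88, 0], [0, 0, 0]], [[-0.15, -0.88, 0], [0, 0, 0]], [[-0.15, -0.88, 0], [0, 0, 0]], [[-0.15, -0.88, 0], [0, 0, 0]]]'

```text
t: 12.3
eef_pos: [0.5126, -0.004, 0.2468]
tool_rot: [[0.939, 0.345, -0.004], [0.345, -0.939, -0.001], [-0.004, -0.0, -1.0]]
force: [0.3, -0.4, -1.4]
gripper_width: 0.0431
finger_force: 30.7
```

play_rows --targets '[[[-0.18, -0.88, 0], [0, 0, 0]], [[-0.18, -0.88, 0], [0, 0, 0]], [[-0.18, -0.88, 0], [0, 0, 0]], [[-0.18, -0.88, 0], [0, 0, 0]], [[-0.18, -0.88, 0], [0, 0, 0]], [[-0.18, -0.88, 0], [0, 0, 0]], [[-0.15, -0.8, 0], [0, 0, 0]], [[-0.1, -0.56, 0], [0, 0, 0]]]'

```text
t: 13.1
eef_pos: [0.4447, -0.3365, 0.2467]
tool_rot: [[0.94, 0.341, -0.004], [0.341, -0.94, 0.0], [-0.004, -0.002, -1.0]]
force: [0.4, -0.5, -0.7]
gripper_width: 0.0429
finger_force: 30.7
```

play_rows --targets '[[[0, 0, 0], [0, 0, 0]], [[0, 0, 0], [0, 0, 0]], [[0, 0, 0], [0, 0, 0]]]'

```text
t: 13.4
eef_pos: [0.4479, -0.3315, 0.2474]
tool_rot: [[0.938, 0.347, -0.002], [0.347, -0.938, 0.002], [-0.001, -0.003, -1.0]]
force: [0.0, 0.0, -0.6]
gripper_width: 0.0431
finger_force: 30.8
```

play_rows --targets '[[[0, -0.07, -0.5], [0, 0, 0]], [[0, 0, -0.7], [0, 0, 0]], [[0, 0, -0.8], [0, 0, 0]], [[0, 0, -0.7], [0, 0, 0]], [[0, 0, -0.5], [0, 0, 0]], [[0, 0, -0.3], [0, 0, 0]], [[0, 0, -0.12], [0, 0, 0]], [[0, 0, 0], [0, 0, 0]]]'

```text
t: 14.2
eef_pos: [0.4486, -0.3351, 0.0667]
tool_rot: [[0.938, 0.347, -0.001], [0.347, -0.938, 0.001], [-0.001, -0.002, -1.0]]
force: [0.5, 0.6, -1.6]
gripper_width: 0.0431
finger_force: 30.8
```

play_rows --targets '[[[0, 0, 0], [0, 0, 0]], [[0, 0, 0], [0, 0, 0]], [[0, 0, 0], [0, 0, 0]], [[0, 0, 0], [0, 0, 0]], [[0, 0, 0], [0, 0, 0]], [[0, 0, 0], [0, 0, 0]]]' --jaw 68

```text
t: 14.8
eef_pos: [0.4487, -0.3365, 0.0675]
tool_rot: [[0.938, 0.345, 0.0], [0.345, -0.938, -0.0], [0.0, 0.0, -1.0]]
force: [0.0, -0.0, -0.7]
gripper_width: 0.0681
finger_force: 0.0
```

play_rows --targets '[[[0, 0, 0.3], [0, 0, 0]], [[0, 0, 0.6], [0, 0, 0]], [[0, 0, 0.8], [0, 0, 0]], [[0, 0, 0.9], [0, 0, 0]], [[0, 0, 0.7], [0, 0, 0]], [[0, 0, 0.4], [0, 0, 0]], [[0, 0, 0], [0, 0, 0]], [[0, 0, 0], [0, 0, 0]]]'

```text
t: 15.6
eef_pos: [0.4484, -0.3363, 0.2522]
tool_rot: [[0.938, 0.345, 0.0], [0.345, -0.938, 0.0], [0.0, -0.0, -1.0]]
force: [-0.8, 0.6, -0.7]
gripper_width: 0.0679
finger_force: 0.0
```

play_rows --targets '[[[0, 0.3, 0], [0, 0, 0]], [[0, 0.7, 0], [0, 0, 0]], [[0, 0.7, 0], [0, 0, 0]], [[0, 0.7, 0], [0, 0, 0]], [[0, 0.7, 0], [0, 0, 0]], [[0, 0.4, 0], [0, 0, 0]], [[0, 0, 0], [0, 0, 0]], [[0, 0, 0], [0, 0, 0]]]'

```text
t: 16.4
eef_pos: [0.448, -0.1607, 0.2515]
tool_rot: [[0.938, 0.347, -0.002], [0.347, -0.938, 0.0], [-0.002, -0.001, -1.0]]
force: [0.2, 0.0, 0.3]
gripper_width: 0.0676
finger_force: 0.0
```

```bash
python3 - <<'E'
from h import *
a=read_camera("side")["img"];b=read_camera("top")["img"]
cv2.imwrite("pics/f.png",cv2.resize(np.vstack([a,b]),None,fx=.75,fy=.75)[:,:,::-1])
E
```

```text
(no output)
```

View pics/f.png

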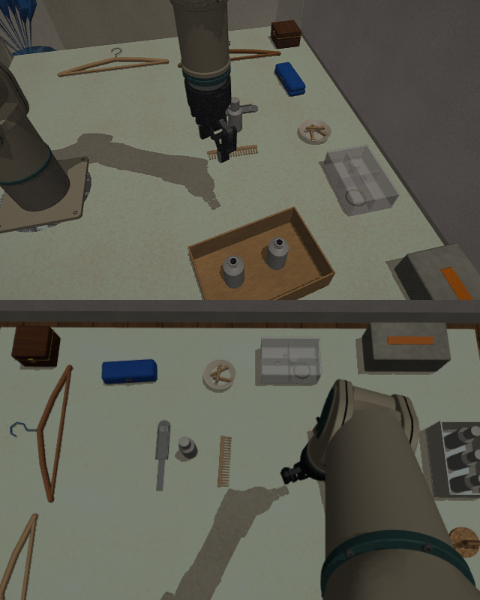

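Both bare bottles stand in the bin, at about (233,270) and (278,253) in the side view. The capped bottle is still at its place, about (187,447) in the combined picture.

```bash
python3 -c "from bench import *;print(job_done())"
```

```text
the job is handed in; nothing more can be done
None
```

I put both capless bottles upright in the cardboard box, left the capped bottle standing where it was, and handed the job in after about 16.5 s of the allowed 58 s.

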